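# Drag a dropped washer out from under the low shelf with the rubber-footed probe

### The arm

A 6-joint arm with a two-finger parallel gripper is mounted at the origin on the work surface. World frame = base frame: x ahead of the robot, y to its left, z up, the work surface at z = 0. Lengths are in m, angles in degrees, forces in N, time in s.
With the tool pointing down it reaches from about 0.325 to 1 m from the base axis. Payload 5.1 kg.
Tool frame: the origin (TCP) lies at the very end of the fingers, on their centre line; the grasp point (between the pads) lies 19 mm behind it; z points along the fingers, y is the line along which they close (so a half turn about z gives the same grasp; the last joint's range is limited). The gripper opens to 85 mm and grips with 20 to 120 N. Pads are 22 mm wide; open, the fingers measure 114 mm over their backs; the gripper's body (76 mm by 85 mm) begins 54 mm behind the grasp point. The pads swing forward as they close: fully open they stand 13 mm farther back than shut.
Start: joints at [65.798, 7.093, 94.555, -0, 78.352, -4.733], TCP at [0.217, 0.613, 0.231] pointing down, gripper open.
Joint ranges: [-149.61, 149.61], [-58.7, 133.49], [1.44, 155.28], [-77.14, 257.14], [18.33, 153.61], [-166.67, 166.67]. Speed limits (degrees/s): [147.25, 147.25, 180, 180, 180, 180].

### API

Orientations are given as a 3x3 rotation matrix whose columns are the frame's x, y, z axes.
In Python, from plant import telemetry, snapshot, sign_off gives the robot as it stands. The module is installed in compiled form; this text tells all that it offers.
- The arm moves only by the tool jog_arm, never from a script. Its argument "motion" is a list of rows, each a list of 5 numbers: the shift along the tool's x, y, z in mm, then the turn about the tool's z in degrees, then the opening, from 0 (shut) to 1 (fully open). A call has 1 to 8 rows; each row shifts and turns the commanded pose from where the row before left it, along the tool's axes as they then stand; what a row does not reach is not made up. A row lasts 1/12 s, in which the tool goes at most 41.7 mm and 7.16 degrees, less where a joint would pass 70% of its speed; a pose out of reach is approached as far as the arm can. A call is refused whole if a number of a shift passes 41.7 or a number of a turn 7.16, either way. A call with a gripper value outside its range is refused whole. The fingers move at their own pace and stop on an object; the grip force is fixed at half the most. Time passes only in rows, so rows that do not move let the fingers close. It gives the time, the measured TCP pose, the force, the opening and the grip force at its end, in the units of the state.
- telemetry.get_obs(): the state, without advancing time (a new reading comes with each control period).
- snapshot(name): name is "scene" or "top"; returns a dict with "color" (420x560x3 uint8, blue, green, red), "range_z" (420x560 float32, m along the optical axis (not along the pixel's ray), 0 where there is no reading), "vertical_fov" (degrees; the focal length in pixels is half the picture's height over the tangent of half this angle, whatever the lens; pixels are square), "cx", "cy" (the principal point, pixels), "distortion" ([k1, k2, p1, p2, k3] as OpenCV has them; the pictures are not rectified), "R" (3x3) and "t" (3): a world point X has camera coordinates R X + t. Camera axes: x right, y down, z forward; pixel columns grow to the right and rows downward; lengths in m; the calibration is good to about 2 mm. A picture is of the moment at which its call begins.
- sign_off(): hands the job in; it is judged then, once.
The state is a dict: "clock": time; "joint_pos": joint angles; "joint_vel": joint speeds; "effort": joint torques, N m; "tool_pos": TCP position; "tcp_rot": TCP orientation; "wrist_force": force on the tool from outside, world axes, zero at the start; "torque": the same for the moment, N m; "opening": finger opening in m; "gripper_force": force on a finger pad.
Only numpy, scipy, OpenCV 4.12 (cv2) and the standard library are available. Lean on these libraries where they do the work, as an engineer would, in place of code of your own. Each camera call takes 0.05 s, during which the arm holds its last target. There are 200 camera calls.

### The job

A dark steel washer has been dropped under the low wire shelf and lies against its back: take the flat probe by its handle, reach in, press its rubber foot on top of the washer and drag it out until it lies flat and wholly in the open in front of the shelf. The drip tray under the washer is thin and not level: keep pressing lightly, never with more than about 10 N on washer, tray or shelf. Then lay the probe level on the bench, off the tray, let go of it, and leave everything else where it stands.

Things in the scene. Friction and masses are not known exactly. Their poses are not given: they have to be found in the camera images.
- shelf: Low white wire shelf fixed on the bench, 252 mm wide (x), 206 mm deep (y), 66 mm tall. Origin: middle of its front edge, on the bench. +y runs inward under it, +x along its front; it opens to -y. The low space is closed at both ends (x = -120, +120 mm) and by a back panel at y = 105 mm. To y = 110 mm its deck is rods 30 mm apart, their undersides 60 mm above the bench.
- tray_floor (a point): Point on the white drip tray's floor 85 mm inward from the shelf's front edge, mid-width, 10 mm above the bench. The firm tray, 232 mm wide, runs from the back panel out to an apron ending 65 mm in front of the shelf. It is not level: from here to the front its floor climbs or drops evenly by an unmeasured slope, -0.03 to +0.11 rad (apron's edge 5 to 27 mm above the bench). Axes: the shelf's.
- washer_center (a point): Centre of the dropped dark steel washer: 32 mm outside, 12 mm hole, 8 mm thick, about 43 g, flat on the tray 3 to 9 mm short of the back panel, so that nothing fits behind it. It slides easily on the tray (friction 0.4); rubber grips it well (1.2).
- probe_grip (a point): Point to grip the probe: centre of its upright black handle, 50 mm above its underside. Handle 34 mm (x) by 24 mm (y), 80 mm tall; grip across the 24 mm. A flat steel blade, 22 mm wide, 8 to 12 mm above the underside, runs level from it along +y. Probe 220 g, at first level on the bench. z up.
- probe_sole (a point): Centre of the flat sole of the rubber foot under the blade's far end: 170 mm along +y from the handle's axis, 50 mm below probe_grip. Foot 34 mm (x) by 26 mm (y), 8 mm thick; the blade ends 184 mm from the handle's axis.
- probe: The probe as a whole: origin under the handle at the underside, +y towards the rubber foot, z up.
- washer: The same washer: origin at the centre of its underside, z along its axis.
- reagent_a: Small yellow reagent bottle, 40 mm diameter, 85 mm tall, standing on the back part of the shelf; origin under its centre. Leave alone.
- reagent_b: Small yellow jar, 44 mm diameter, 75 mm tall, standing on the back part of the shelf; origin under its centre. Leave alone.
- tip_box: Blue box 60 x 50 x 45 mm on the back part of the shelf; origin under its centre. Leave alone.
- reagent_c: Yellow reagent bottle, 48 mm diameter, 95 mm tall, on the bench; origin under its centre. Leave alone.
- reagent_d: Yellow reagent bottle, 48 mm diameter, 95 mm tall, on the bench; origin under its centre. Leave alone.
- marker: Marker pen about 125 mm long, 13 mm thick, lying on the bench; origin near its middle, on the bench. Leave alone.
- specimen_cup: Clear plastic cup, 60 mm diameter, 60 mm tall, on the bench; origin under its centre. Leave alone.
There are look-alikes about, which are no part of the job. What is shaped like the probe but green is not meant.

How it is judged:
By the outcome, as a careful person would: the job done as asked, in the order asked, and still so for the second after the job is handed in, with the robot touching nothing.
It also fails if it takes over 69 s, if anything falls off the work surface, if the arm or the gripper's body presses on something with over 40 N, if the wrist force passes 120 N, or if a joint passes its speed limit or range.

## Working session

There is one attempt and no reset: what is moved stays moved. The work goes in short steps, Python scripts to look and compute and a tool call to move; the robot and the scene stay as the last step left them, time stands still between calls to the robot, and variables do not carry over. Pictures are saved under pics/ and viewed, at most 10 in all, crops included, and the job is handed in when it is done.

Besides the shell and the picture viewer there is one more tool, called after ">>>" as name(argument=value, ...), one argument or row to a line, values as JSON. jog_arm: Moves the arm, as the interface text tells. Its arguments: {"type":"object","properties":{"motion":{"type":"array"}},"required":["motion"]}

```bash
mkdir -p pics; cat > h.py <<'E'
import numpy as np, cv2
from plant import telemetry, snapshot, sign_off
def K(s):
    f=s["color"].shape[0]/2/np.tan(np.radians(s["vertical_fov"])/2)
    return np.array([[f,0,s["cx"]],[0,f,s["cy"]],[0,0,1.]])
def ray(s,u,v):
    p=cv2.undistortPointsIter(np.array([[[u,v]]],float),K(s),np.array(s["distortion"],float),None,None,(3,50,1e-9))[0,0] if hasattr(cv2,'undistortPointsIter') else cv2.undistortPoints(np.array([[[u,v]]],float),K(s),np.array(s["distortion"],float))[0,0]
    return np.array([p[0],p[1],1.])
def px(s,u,v,z=None):
    "world point from depth, or on plane z"
    R=np.array(s["R"]);t=np.array(s["t"]);d=ray(s,u,v)
    if z is None:
        return R.T@(d*np.median(s["range_z"][v-1:v+2,u-1:u+2])-t)
    o=-R.T@t;w=R.T@d
    return o+w*(z-o[2])/w[2]
def proj(s,X):
    rv=cv2.Rodrigues(np.array(s["R"]))[0]
    return cv2.projectPoints(np.array(X,float).reshape(-1,1,3),rv,np.array(s["t"],float),K(s),np.array(s["distortion"],float))[0][:,0]
E
python3 - <<'E'
from h import *
for n in("scene","top"):
    s=snapshot(n); cv2.imwrite(f"pics/{n}0.png",cv2.resize(s["color"],(800,600)))
    print(n,s["vertical_fov"],s["distortion"],-np.array(s["R"]).T@s["t"])
print(telemetry.get_obs())
E
```

```text
scene 47.793915869978164 [-0.04183046  0.          0.          0.          0.        ] [ 1.12674577 -0.66478072  1.39642946]
top 43.839721069695536 [0.01354309 0.         0.         0.         0.        ] [ 0.44720862 -0.13400082  1.41261192]
{'clock': 0.1, 'joint_pos': array([ 6.58012320e+01,  7.12968135e+00,  9.46289869e+01, -1.27973242e-03,
        7.83531516e+01, -4.73187034e+00]), 'joint_vel': array([-0.04185091, -0.04059603, -0.12782646, -0.16262574,  0.0122942 ,
       -0.01691417]), 'effort': array([ 1.85097333e-04, -4.24934793e+01, -3.66650820e+01, -8.25040183e-05,
        4.04959297e-03,  1.18125558e-05]), 'tool_pos': array([0.21640709, 0.61230311, 0.23014868]), 'tcp_rot': array([[-9.42835645e-01,  3.33257166e-01, -7.80023457e-04],
       [ 3.33258050e-01,  9.42833958e-01, -1.78909858e-03],
       [ 1.39202679e-04, -1.94677501e-03, -9.99998095e-01]]), 'wrist_force': array([ 0.64374524,  0.51086426, -0.34957017]), 'torque': array([ 0.01473779, -0.0124848 , -0.02421186]), 'gripper_force': 0.0, 'opening': 0.0854034110846805}
```

View pics/scene0.png

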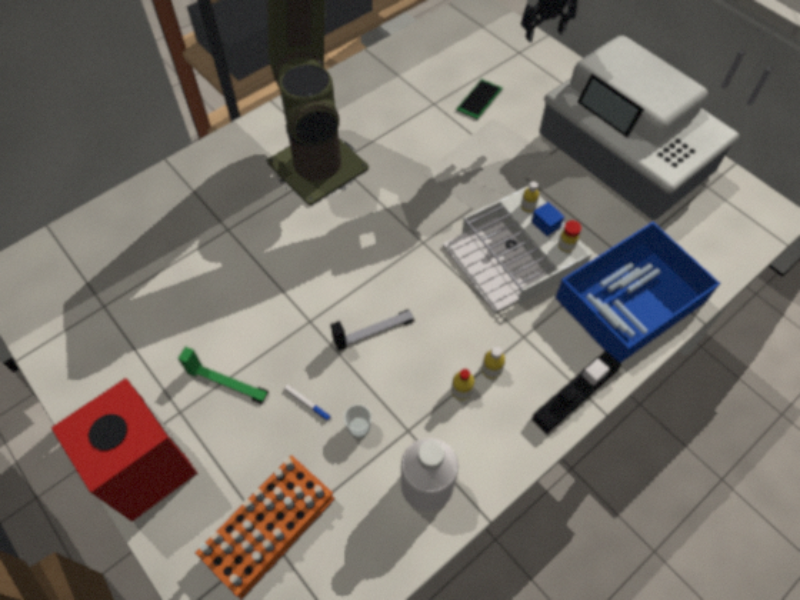

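View pics/top0.png

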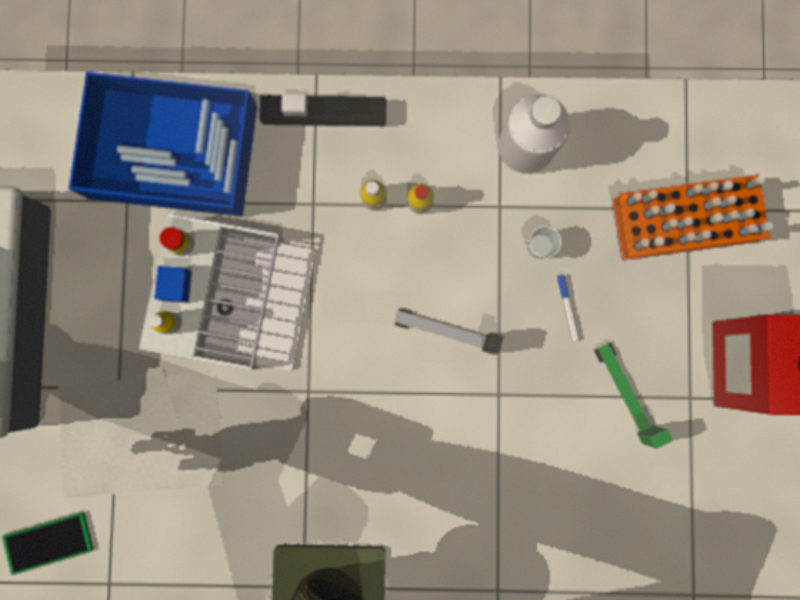

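Top view (800x600 px): the probe has its black handle at (492,342) and its foot at (404,318), and the green look-alike is at (655,437)/(605,350). The washer, a dark ring, is at (225,307) in the shelf. The shelf opens to the right, with its front edge running from about (320,235) to (295,367).

The only probe candidates are the grey/black one and the green one, so I choose grey. Next I check it in close crops.

```bash
python3 - <<'E'
from h import *
s=snapshot("top"); c=s["color"]
a=cv2.resize(c[145:265,90:230],None,fx=5,fy=5,interpolation=cv2.INTER_CUBIC)
b=cv2.resize(c[205:255,270:360],None,fx=8,fy=8,interpolation=cv2.INTER_CUBIC)
cv2.imwrite("pics/shelf.png",a);cv2.imwrite("pics/probe.png",b)
np.save("top.npy",s,allow_pickle=True)
for n,u,v in[("handle",344,239),("foot",283,222),("washer",157,215),("bench",300,260)]: print(n,px(s,u,v),px(s,u,v,0.0))
E
```

```text
handle [ 0.48200208 -0.28899288  0.07932946] [ 0.48407227 -0.29821481  0.        ]
foot [ 0.5268066  -0.13283252  0.01329078] [ 0.52756262 -0.13282142  0.        ]
washer [0.54085062 0.20729185 0.00959508] [0.54149103 0.20962591 0.        ]
bench [ 4.25760526e-01 -1.80124329e-01  1.82500691e-04] [ 0.42575775 -0.18013029  0.        ]
```

View pics/shelf.png

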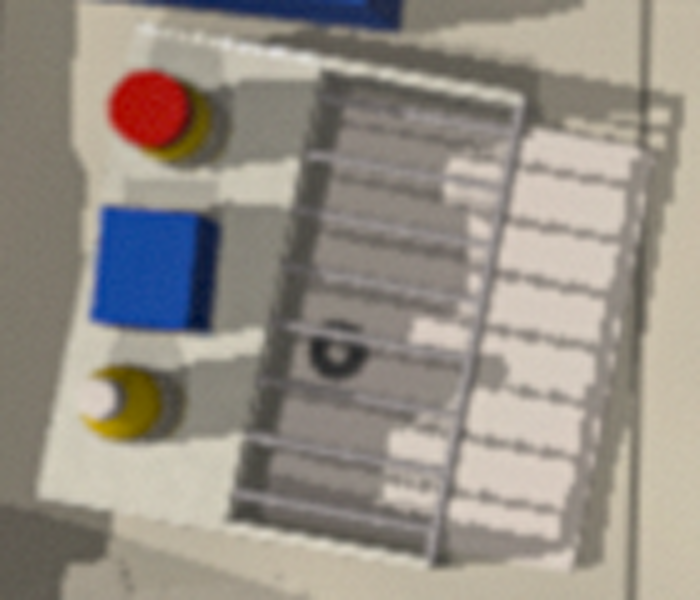

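View pics/probe.png

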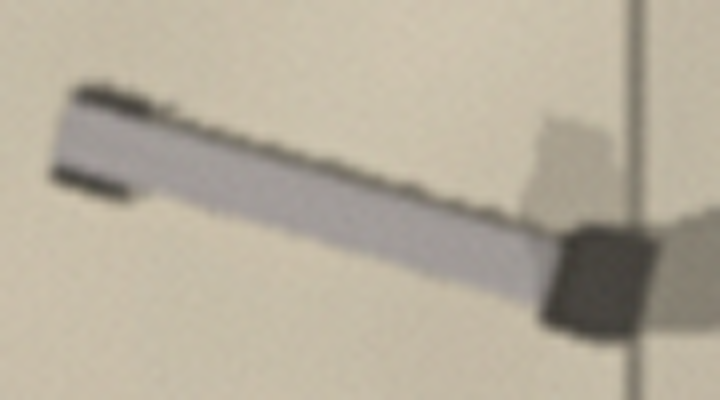

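The shelf crop shows the front rail from (522,98) to (433,565), back deck corners at (140,28) and (40,497), and the washer ring centred at (338,348). The apron edge runs from (645,150) to (575,565). In the probe crop the handle is at (600,282), the blade end at (63,140), and the black foot edges show at (110,98) and (92,188). It is the grey probe.

```bash
cat > fit.py <<'E'
from h import *
s=np.load("top.npy",allow_pickle=True).item()
S=lambda u,v:(90+u/5-.4,145+v/5-.4); P=lambda u,v:(270+u/8-.44,205+v/8-.44)
f1=px(s,*S(522,98),.064);f2=px(s,*S(433,565),.064);b1=px(s,*S(140,28),.066);b2=px(s,*S(40,497),.066)
print("front",f1,f2,np.linalg.norm(f1-f2),"depth",np.linalg.norm((b1+b2-f1-f2)/2))
d=(b1+b2-f1-f2)[:2]; d/=np.linalg.norm(d); e=(f1-f2)[:2];e/=np.linalg.norm(e)
print("inward angle",np.degrees(np.arctan2(d[1],d[0])), "from front edge",np.degrees(np.arctan2(e[0],-e[1])))
w=px(s,*S(338,348),.018);print("washer",w)
o=(f1+f2)[:2]/2; 
r=w[:2]-o; print("shelf o",o,"washer in shelf: inward",r@d,"side",r@e)
# handle from depth
z=s["range_z"];pts=[]
for v in range(225,255):
  for u in range(330,362):
    if z[v,u]>0:
      p=px(s,u,v)
      if p[2]>.073: pts.append(p)
pts=np.array(pts);print(len(pts),pts.mean(0));r=cv2.minAreaRect((pts[:,:2]*1000).astype(np.float32));print(r)
en=px(s,*P(63,140),.012);h=np.array(r[0])/1000
q=en[:2]-h;print("blade end",en,"len",np.linalg.norm(q),"angle",np.degrees(np.arctan2(q[1],q[0])))
# tray heights along mid line
for t in(-60,-50,-40,-30,-20,20,35,50,70,80):
  for sd in (-65,0,50):
    X=np.r_[o+d*t/1000+e*sd/1000,.012];u,v=proj(s,X)[0].round().astype(int)
    print(t,sd,(px(s,u,v)[2]*1000).round(1),end="; ")
E
python3 fit.py
```

```text
front [0.67164304 0.10185498 0.064     ] [0.42800599 0.14082067 0.064     ] 0.24673333637588232 depth 0.20448057936687825
inward angle 80.77049352679677 from front edge 80.91344490930152
washer [0.54244727 0.20478415 0.018     ]
shelf o [0.54982451 0.12133783] washer in shelf: inward 0.0811827770184805 side -0.020463042676201124
123 [ 0.47917295 -0.29364192  0.07984304]
((479.2413635253906, -294.22979736328125), (24.341001510620117, 33.18470001220703), 71.74525451660156)
blade end [ 0.52649433 -0.11787946  0.012     ] len 0.18257130891101098 angle 74.9999892387298
-60 -65 12.1; -60 0 10.9; -60 50 12.9; -50 -65 12.1; -50 0 9.8; -50 50 13.9; -40 -65 10.2; -40 0 11.1; -40 50 9.9; -30 -65 9.2; -30 0 12.9; -30 50 10.4; -20 -65 12.6; -20 0 8.5; -20 50 10.3; 20 -65 8.7; 20 0 10.7; 20 50 63.1; 35 -65 10.0; 35 0 11.6; 35 50 63.0; 50 -65 8.7; 50 0 10.6; 50 50 65.1; 70 -65 11.1; 70 0 11.0; 70 50 63.3; 80 -65 11.8; 80 0 10.6; 80 50 63.0;
```

>>> jog_arm(
  motion=[
    [-23,-32,0,0,1],
    [-23,-32,0,0,1],
    [-23,-32,0,0,1],
    [-23,-32,0,0,1],
    [-23,-32,0,0,1],
    [-23,-32,0,0,1],
    [-23,-32,0,0,1],
    [-23,-32,0,0,1],
  ],
)

```text
clock: 0.82
tool_pos: [0.3047, 0.3083, 0.231]
tcp_rot: [[-0.943, 0.333, -0.0], [0.333, 0.943, -0.0], [-0.0, -0.0, -1.0]]
wrist_force: [1.9, 0.4, -0.1]
opening: 0.0853
gripper_force: 0.0
```

>>> jog_arm(
  motion=[
    [-23,-32,0,0,1],
    [-23,-32,0,0,1],
    [-23,-32,0,0,1],
    [-23,-32,0,0,1],
    [-23,-32,0,0,1],
    [-23,-32,0,0,1],
    [-23,-32,0,0,1],
    [-23,-32,0,0,1],
  ],
)

```text
clock: 1.48
tool_pos: [0.3928, 0.0055, 0.2313]
tcp_rot: [[-0.943, 0.334, 0.001], [0.334, 0.943, 0.0], [-0.001, 0.0, -1.0]]
wrist_force: [1.2, 0.8, 0.1]
opening: 0.0852
gripper_force: 0.0
```

>>> jog_arm(
  motion=[
    [-23,-32,0,0,1],
    [-23,-32,0,0,1],
    [-23,-32,0,0,1],
    [-23,-32,0,0,1],
    [-23,-32,0,0,1],
    [-23,-32,0,0,1],
    [-20,-28,0,0,1],
    [0,0,0,-4.5,1],
  ],
)

```text
clock: 2.15
tool_pos: [0.4691, -0.2576, 0.2306]
tcp_rot: [[-0.965, 0.262, -0.001], [0.262, 0.965, -0.001], [0.0, -0.002, -1.0]]
wrist_force: [-0.8, 1.4, -0.1]
opening: 0.0851
gripper_force: 0.0
```

```bash
cat > to.py <<'E'
import sys
from h import *
# to.py x y [angle of tool y]: needed shift in tool axes, mm
def go(x,y,z=None):
    o=telemetry.get_obs();R=np.array(o["tcp_rot"]);p=np.array(o["tool_pos"])
    d=np.array([x,y,p[2] if z is None else z])-p
    print("pos",p.round(4),"ang",np.degrees(np.arctan2(R[1,1],R[0,1])).round(2),"tilt",R[:2,2].round(4),"shift",(R.T@d*1000).round(1),"F",np.array(o["wrist_force"]).round(2),"T",np.array(o["torque"]).round(3),"op",o["opening"],"gf",o["gripper_force"],"t",o["clock"])
if __name__=="__main__": go(*map(float,sys.argv[1:]))
E
python3 to.py .4792 -.294
python3 - <<'E'
from fit import *
print()
A=[]
for v in range(150,262):
  for u in range(120,225):
    p=px(s,u,v); r=p[:2]-o; a,b=r@d*1e3,r@e*1e3
    if -62<a<98 and abs(b)<100 and p[2]<.035 and p[2]>.002 and np.hypot(a-81,b+20)>22: A.append((a-85,b,p[2]*1e3))
A=np.array(A);M=np.c_[A[:,:2],np.ones(len(A))]
for i in range(4):
  c=np.linalg.lstsq(M,A[:,2],rcond=None)[0];k=abs(M@c-A[:,2])<4;M,A=M[k],A[k]
print(len(A),c,(M@c-A[:,2]).std())
E
```

```text
pos [ 0.4691 -0.2576  0.2306] ang 74.84 tilt [-0.0007 -0.0014] shift [-19.3 -32.5   0. ] F [-0.81  1.4  -0.08] T [0.034 0.028 0.015] op 0.08512329201455071 gf 0.0 t 2.15
front [0.67164304 0.10185498 0.064     ] [0.42800599 0.14082067 0.064     ] 0.24673333637588232 depth 0.20448057936687825
inward angle 80.77049352679677 from front edge 80.91344490930152
washer [0.54244727 0.20478415 0.018     ]
shelf o [0.54982451 0.12133783] washer in shelf: inward 0.0811827770184805 side -0.020463042676201124
123 [ 0.47917295 -0.29364192  0.07984304]
((479.2413635253906, -294.22979736328125), (24.341001510620117, 33.18470001220703), 71.74525451660156)
blade end [ 0.52649433 -0.11787946  0.012     ] len 0.18257130891101098 angle 74.9999892387298
-60 -65 12.1; -60 0 10.9; -60 50 12.9; -50 -65 12.1; -50 0 9.8; -50 50 13.9; -40 -65 10.2; -40 0 11.1; -40 50 9.9; -30 -65 9.2; -30 0 12.9; -30 50 10.4; -20 -65 12.6; -20 0 8.5; -20 50 10.3; 20 -65 8.7; 20 0 10.7; 20 50 63.1; 35 -65 10.0; 35 0 11.6; 35 50 63.0; 50 -65 8.7; 50 0 10.6; 50 50 65.1; 70 -65 11.1; 70 0 11.0; 70 50 63.3; 80 -65 11.8; 80 0 10.6; 80 50 63.0; 
3615 [-2.54607784e-03  8.72795353e-04  1.07014356e+01] 1.3365996200870502
```

>>> jog_arm(
  motion=[
    [-10,-16.5,0,0,1],
    [-9.5,-16,0,0,1],
    [0,0,0,0,1],
    [0,0,0,0,1],
  ],
)

```text
clock: 2.48
tool_pos: [0.4788, -0.2893, 0.2307]
tcp_rot: [[-0.966, 0.259, -0.001], [0.259, 0.966, 0.001], [0.001, 0.001, -1.0]]
wrist_force: [0.3, 0.9, 1.0]
opening: 0.0857
gripper_force: 0.0
```

```bash
python3 to.py .4792 -.294 .031
python3 - <<'E'
from h import *
s=snapshot("scene");c=s["color"]
u,v=proj(s,[.4792,-.294,.1])[0].astype(int)
cv2.imwrite("pics/pre.png",cv2.resize(c[v-60:v+60,u-80:u+80],None,fx=5,fy=5,interpolation=cv2.INTER_CUBIC))
print(u,v, proj(s,[[.4792,-.294,.08],[.4792,-.294,.0]]))
E
```

```text
pos [ 0.4788 -0.2893  0.2307] ang 74.96 tilt [-0.001   0.0011] shift [ -1.9  -4.6 199.7] F [0.34 0.94 1.04] T [-0.051  0.017 -0.002] op 0.0856712306281675 gf 0.0 t 2.4833
235 225 [[236.28598278 228.63415923]
 [238.1403276  240.35241594]]
```

Aligned, so I go down.

>>> jog_arm(
  motion=[
    [-1.5,-4.5,0,0,1],
    [0,0,35,0,1],
    [0,0,35,0,1],
    [0,0,35,0,1],
    [0,0,35,0,1],
    [0,0,35,0,1],
    [0,0,20,0,1],
    [0,0,4,0,1],
  ],
)

```text
clock: 3.2
tool_pos: [0.4761, -0.2908, 0.0274]
tcp_rot: [[-0.966, 0.257, -0.007], [0.257, 0.966, 0.005], [0.008, 0.003, -1.0]]
wrist_force: [-0.9, 0.9, -1.1]
opening: 0.0856
gripper_force: 0.0
```

>>> jog_arm(
  motion=[
    [0,0,0,0,0.6],
    [0,0,0,0,0.4],
    [0,0,0,0,0.2],
    [0,0,0,0,0],
    [0,0,0,0,0],
    [0,0,0,0,0],
    [0,0,0,0,0],
    [0,0,0,0,0],
  ],
)

```text
clock: 3.87
tool_pos: [0.4807, -0.2945, 0.0344]
tcp_rot: [[-0.966, 0.258, 0.003], [0.258, 0.966, -0.002], [-0.003, -0.001, -1.0]]
wrist_force: [0.9, 3.0, 7.4]
opening: 0.0233
gripper_force: 59.6
```

```bash
python3 to.py .4792 -.294 .031
```

```text
pos [ 0.4807 -0.2945  0.0344] ang 75.03 tilt [ 0.0028 -0.0016] shift [1.5 0.1 3.4] F [0.94 3.01 7.39] T [0.209 0.086 0.002] op 0.02327601261497411 gf 59.59965169429779 t 3.8667
```

>>> jog_arm(
  motion=[
    [0,0,0,0,0],
    [0,0,0,0,0],
  ],
)

```text
clock: 4.03
tool_pos: [0.4806, -0.2945, 0.0344]
tcp_rot: [[-0.966, 0.258, 0.003], [0.258, 0.966, -0.002], [-0.003, -0.001, -1.0]]
wrist_force: [-0.7, 1.8, 6.8]
opening: 0.0232
gripper_force: 59.6
```

```bash
python3 to.py .4792 -.294 .031
```

```text
pos [ 0.4806 -0.2945  0.0344] ang 75.03 tilt [ 0.0027 -0.0016] shift [1.5 0.1 3.4] F [-0.67  1.84  6.78] T [ 0.167  0.053 -0.044] op 0.023201832397695073 gf 59.60098206996918 t 4.0333
```

>>> jog_arm(
  motion=[
    [0,0,-10,0,0],
    [0,0,-15,0,0],
    [0,0,-20,0,0],
    [0,0,-15,-1.5,0],
    [0,0,0,-4.5,0],
    [0,0,0,0,0],
    [0,0,0,0,0],
    [0,0,0,0,0],
  ],
)

```text
clock: 4.7
tool_pos: [0.4786, -0.2933, 0.0914]
tcp_rot: [[-0.988, 0.157, -0.002], [0.157, 0.988, 0.001], [0.002, 0.001, -1.0]]
wrist_force: [0.6, -0.3, -2.1]
opening: 0.0236
gripper_force: 58.9
```

```bash
python3 - <<'E'
from h import *
from to import go
go(.4792,-.294,.09)
s=snapshot("top");np.save("top2.npy",s,allow_pickle=True)
o=telemetry.get_obs();R=np.array(o["tcp_rot"]);p=np.array(o["tool_pos"])
a=proj(s,p)[0]
b=proj(s,p+R@[0,.17,.022])[0];print(a,b)
P=[]
for l in (40,60,80,100,120,140,160,175,181):
    q=p+R@[0,l/1000,.02];u,v=proj(s,q)[0].round().astype(int)
    print(l,px(s,u,v).round(4))
u,v=b.astype(int)
cv2.imwrite("pics/held.png",cv2.resize(s["color"][v-40:v+60,u-60:u+100],None,fx=5,fy=5,interpolation=cv2.INTER_CUBIC));print(u,v)
E
```

```text
pos [ 0.4786 -0.2933  0.0914] ang 80.95 tilt [-0.0016  0.001 ] shift [-0.7 -0.6  1.4] F [ 0.55 -0.31 -2.1 ] T [-0.109  0.013 -0.028] op 0.02362658872253252 gf 58.945173025131226 t 4.7
[346.2624509  240.25349985] [279.99224298 229.06711825]
40 [ 0.4742 -0.2214  0.4362]
60 [ 0.4891 -0.2336  0.0694]
80 [ 0.4914 -0.2156  0.07  ]
100 [ 0.4936 -0.195   0.0712]
120 [ 0.4984 -0.1744  0.0711]
140 [ 0.5007 -0.1538  0.0692]
160 [ 0.503  -0.1358  0.0699]
175 [ 0.5054 -0.1203  0.0698]
181 [ 0.5079 -0.1151  0.0689]
279 229
```

View pics/held.png

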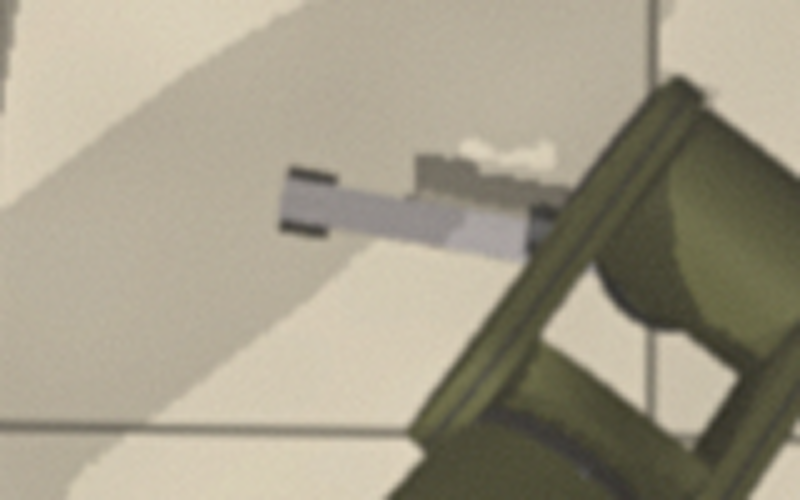

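The held probe is level, with blade top at about 70 mm along its whole length and the blade end at crop (287,200), so the tool frame and the probe agree. Next I work out the entry.

```bash
cat > sh.py <<'E'
from h import *
from to import go
o=np.array([.54982,.12134]);th=np.radians(80.85);d=np.array([np.cos(th),np.sin(th)]);e=np.array([d[1],-d[0]])
W=np.array([.54245,.20478])
def st():
    ob=telemetry.get_obs();R=np.array(ob["tcp_rot"]);p=np.array(ob["tool_pos"])
    f=p[:2]+.17*R[:2,1]/np.linalg.norm(R[:2,1])
    r=f-o;q=(W-f)
    print("foot in shelf: inward",(r@d*1e3).round(1),"side",(r@e*1e3).round(1),"z",((p[2]-.0338)*1e3).round(1),"| to washer in tool",(R[:2,:2].T@q*1e3).round(1))
    go(p[0],p[1])
if __name__=="__main__": st()
E
python3 sh.py; python3 -c "
from h import *
s=np.load('top2.npy',allow_pickle=True).item();o=telemetry.get_obs()
b=px(s,276,228.6,.07);q=b[:2]-np.array(o['tool_pos'])[:2];print(b,np.linalg.norm(q),np.degrees(np.arctan2(q[1],q[0])))"
```

```text
foot in shelf: inward -250.7 side -4.7 z 57.5 | to washer in tool [ 15.2 331.9]
pos [ 0.4786 -0.2933  0.0913] ang 80.96 tilt [-0.0017  0.0011] shift [0. 0. 0.] F [-0.04 -0.15 -2.43] T [-0.132  0.002  0.049] op 0.0232562729420936 gf 58.94614934921265 t 4.75
[ 0.50630293 -0.11511826  0.07      ] 0.18034175590676388 81.16860150403508
```

>>> jog_arm(
  motion=[
    [4,20,6,0,0],
    [4,30,7,0,0],
    [4,30,7,0,0],
    [3,30,5,0,0],
    [0,30,0,0,0],
    [0,20,0,0,0],
    [0,0,0,0,0],
    [0,0,0,0,0],
  ],
)

```text
clock: 5.42
tool_pos: [0.489, -0.1325, 0.0667]
tcp_rot: [[-0.988, 0.154, -0.001], [0.154, 0.988, 0.0], [0.001, -0.0, -1.0]]
wrist_force: [1.1, -0.5, -1.7]
opening: 0.0229
gripper_force: 59.4
```

```bash
python3 sh.py; python3 -c "
from h import *
s=snapshot('top');c=s['color']
cv2.imwrite('pics/entry.png',cv2.resize(c[145:265,120:280],None,fx=5,fy=5,interpolation=cv2.INTER_CUBIC))"
```

```text
foot in shelf: inward -90.3 side -20.5 z 32.9 | to washer in tool [ -0.7 171.5]
pos [ 0.489  -0.1325  0.0667] ang 81.13 tilt [-0.0013  0.0001] shift [0. 0. 0.] F [ 1.07 -0.46 -1.68] T [-0.121 -0.005  0.04 ] op 0.02292549163296101 gf 59.38845098018646 t 5.4167
```

View pics/entry.png

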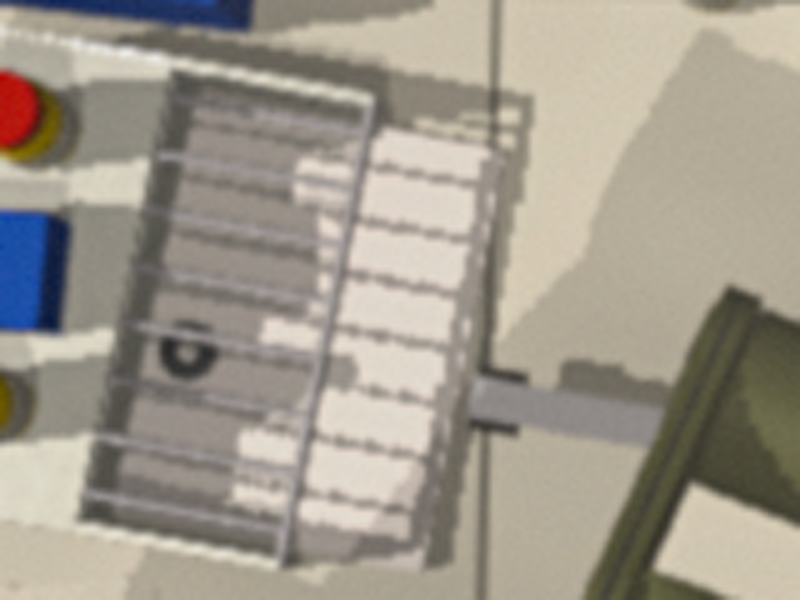

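The foot is at (495,402) and its axis leads to about (188,345); the washer is at (188,350), so they line up within about 1 mm. I go in at sole height 33 mm.

>>> jog_arm(
  motion=[
    [0,20,0,0,0],
    [0,28,0,0,0],
    [0,28,0,0,0],
    [0,28,0,0,0],
    [0,28,0,0,0],
    [0,22,0,0,0],
    [0,12,0,0,0],
    [0,6,0,0,0],
  ],
)

```text
clock: 6.13
tool_pos: [0.5166, 0.0368, 0.0672]
tcp_rot: [[-0.988, 0.156, -0.0], [0.156, 0.988, -0.0], [0.0, -0.0, -1.0]]
wrist_force: [-0.0, -0.9, -1.6]
opening: 0.0235
gripper_force: 59.7
```

>>> jog_arm(
  motion=[
    [0,0,2,0,0],
    [0,0,2,0,0],
    [0,0,2,0,0],
    [0,0,2,0,0],
    [0,0,0,0,0],
    [0,0,0,0,0],
  ],
)

```text
clock: 6.63
tool_pos: [0.516, 0.0359, 0.059]
tcp_rot: [[-0.988, 0.157, -0.001], [0.157, 0.988, -0.0], [0.001, -0.0, -1.0]]
wrist_force: [-0.3, 0.3, -1.6]
opening: 0.023
gripper_force: 59.8
```

```bash
python3 sh.py; python3 -c "
from h import *
s=snapshot('top');c=s['color']
cv2.imwrite('pics/in.png',cv2.resize(c[175:255,110:210],None,fx=7,fy=7,interpolation=cv2.INTER_CUBIC))"
```

```text
foot in shelf: inward 80.3 side -20.1 z 25.2 | to washer in tool [0.4 0.9]
pos [0.516  0.0359 0.059 ] ang 80.98 tilt [-0.0006 -0.    ] shift [0. 0. 0.] F [-0.34  0.29 -1.61] T [-0.106  0.051 -0.012] op 0.023034947565549687 gf 59.75809156894684 t 6.6333
```

View pics/in.png

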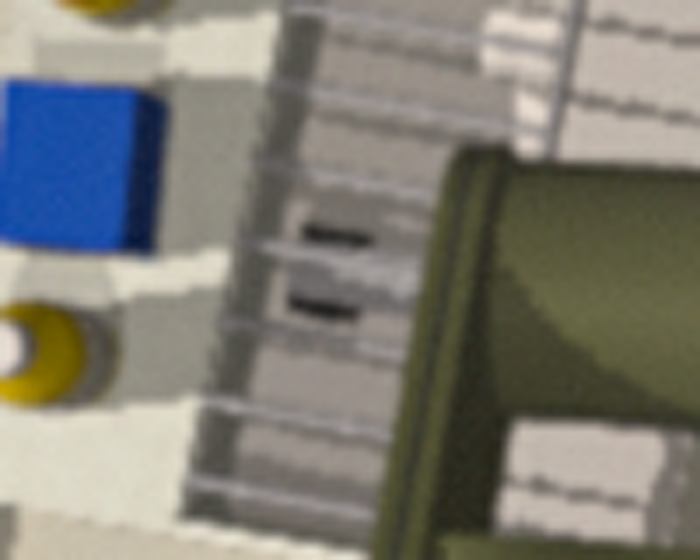

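The foot, with black edges at (337,237) and (322,308), now covers the washer completely. I lower it gently.

>>> jog_arm(
  motion=[
    [0,1,1.5,0,0],
    [0,0,1.5,0,0],
    [0,0,1,0,0],
    [0,0,1,0,0],
    [0,0,0,0,0],
  ],
)

```text
clock: 7.1
tool_pos: [0.5162, 0.0375, 0.054]
tcp_rot: [[-0.988, 0.156, -0.001], [0.156, 0.988, 0.0], [0.001, -0.0, -1.0]]
wrist_force: [-1.1, 0.3, -1.8]
opening: 0.0232
gripper_force: 59.8
```

>>> jog_arm(
  motion=[
    [0,0,1,0,0],
    [0,0,0,0,0],
    [0,0,0,0,0],
  ],
)

```text
clock: 7.35
tool_pos: [0.5164, 0.0375, 0.0533]
tcp_rot: [[-0.988, 0.156, -0.0], [0.156, 0.988, 0.0], [0.0, -0.0, -1.0]]
wrist_force: [0.4, -0.1, -1.0]
opening: 0.0234
gripper_force: 59.8
```

>>> jog_arm(
  motion=[
    [0,0,0.8,0,0],
    [0,0,0,0,0],
    [0,0,0,0,0],
  ],
)

```text
clock: 7.6
tool_pos: [0.5164, 0.0375, 0.0525]
tcp_rot: [[-0.988, 0.156, -0.0], [0.156, 0.988, 0.0], [0.0, -0.0, -1.0]]
wrist_force: [0.5, 0.2, -2.1]
opening: 0.0236
gripper_force: 59.8
```

```bash
python3 sh.py
```

```text
foot in shelf: inward 81.9 side -20.2 z 18.7 | to washer in tool [ 0.4 -0.7]
pos [0.5164 0.0375 0.0525] ang 81.03 tilt [-0.0001  0.    ] shift [0. 0. 0.] F [ 0.5   0.16 -2.11] T [-0.107  0.03   0.008] op 0.02362561498270127 gf 59.759153723716736 t 7.6
```

>>> jog_arm(
  motion=[
    [0,0,0.6,0,0],
    [0,0,0,0,0],
    [0,0,0,0,0],
  ],
)

```text
clock: 7.85
tool_pos: [0.5166, 0.0375, 0.052]
tcp_rot: [[-0.988, 0.156, 0.0], [0.156, 0.988, 0.0], [-0.0, 0.0, -1.0]]
wrist_force: [-1.1, -0.5, -1.6]
opening: 0.023
gripper_force: 59.8
```

```bash
python3 sh.py
```

```text
foot in shelf: inward 81.9 side -20.0 z 18.2 | to washer in tool [ 0.5 -0.7]
pos [0.5166 0.0375 0.052 ] ang 81.03 tilt [0.0002 0.    ] shift [0. 0. 0.] F [-1.15 -0.5  -1.63] T [-0.048  0.041  0.003] op 0.023026130847521066 gf 59.80368912220001 t 7.85
```

>>> jog_arm(
  motion=[
    [0,0,0.6,0,0],
    [0,0,0,0,0],
    [0,0,0,0,0],
  ],
)

```text
clock: 8.1
tool_pos: [0.5167, 0.0374, 0.0517]
tcp_rot: [[-0.988, 0.156, 0.0], [0.156, 0.988, 0.0], [-0.0, 0.0, -1.0]]
wrist_force: [-0.6, -0.8, 0.6]
opening: 0.0231
gripper_force: 60.1
```

```bash
python3 sh.py
```

```text
foot in shelf: inward 81.9 side -19.9 z 17.9 | to washer in tool [ 0.7 -0.7]
pos [0.5167 0.0374 0.0517] ang 81.03 tilt [0.0005 0.0001] shift [0. 0. 0.] F [-0.62 -0.77  0.65] T [0.144 0.07  0.105] op 0.02309264207667019 gf 60.06187856197357 t 8.1
```

Contact is at about 2.5 N, with stiffness around 4 N/mm. I press slightly more and start the drag.

>>> jog_arm(
  motion=[
    [0,0,0.5,0,0],
    [0,0,0,0,0],
    [0,-2,0,0,0],
    [0,-4,0,0,0],
    [0,-4,0,0,0],
    [0,-2,0,0,0],
  ],
)

```text
clock: 8.6
tool_pos: [0.5149, 0.0255, 0.0512]
tcp_rot: [[-0.988, 0.157, 0.001], [0.157, 0.988, 0.001], [-0.001, 0.001, -1.0]]
wrist_force: [-0.4, 1.9, 2.4]
opening: 0.0233
gripper_force: 60.3
```

```bash
python3 sh.py
```

```text
foot in shelf: inward 69.8 side -19.6 z 17.4 | to washer in tool [ 0.9 11.4]
pos [0.5149 0.0255 0.0512] ang 80.99 tilt [0.0011 0.001 ] shift [0. 0. 0.] F [-0.38  1.86  2.36] T [ 1.139 -0.134  0.016] op 0.023325591035282322 gf 60.2843052148819 t 8.6
```

>>> jog_arm(
  motion=[
    [0,-2,0,0,0],
    [0,-4,0,0,0],
    [0,-4,0,0,0],
    [0,-2,0,0,0],
  ],
)

```text
clock: 8.93
tool_pos: [0.5129, 0.0134, 0.0511]
tcp_rot: [[-0.988, 0.157, 0.001], [0.157, 0.988, 0.001], [-0.001, 0.001, -1.0]]
wrist_force: [0.0, 3.0, 2.5]
opening: 0.0234
gripper_force: 60.5
```

```bash
python3 sh.py; python3 -c "
from h import *
s=snapshot('top');c=s['color']
cv2.imwrite('pics/drag.png',cv2.resize(c[175:255,110:210],None,fx=7,fy=7,interpolation=cv2.INTER_CUBIC))"
```

```text
foot in shelf: inward 57.6 side -19.7 z 17.3 | to washer in tool [ 0.8 23.6]
pos [0.5129 0.0134 0.0511] ang 80.99 tilt [0.0006 0.0005] shift [0. 0. 0.] F [0.04 2.98 2.5 ] T [ 1.428 -0.173 -0.025] op 0.023408240935046804 gf 60.477848052978516 t 8.9333
```

```bash
python3 -c "
from h import *
s0=np.load('top.npy',allow_pickle=True).item()
c=cv2.imread('pics/drag.png',0)
s=snapshot('top');print(s0['color'][209:221,147:172].mean(2).astype(int));print(s['color'][209:221,147:172].mean(2).astype(int))"
```

```text
[[ 95 107 112 121 125 128 126 112  95  85  86  86 100 113 122 127 134 136
  135 136 134 134 136 134 136]
 [106 126 132 137 134 132 124 113 100  90  88  75  73  78  92 110 131 133
  132 133 136 136 134 135 135]
 [ 82  95 106 125 132 132 131 128 129 130 128 115 107 100 100 113 127 129
  127 130 133 133 133 132 145]
 [ 73  78  92 106 104  89  80  87 101 116 134 130 128 129 127 130 130 130
  126 130 128 129 129 127 150]
 [ 73  81 101 112 101  64  46  50  63  82  95  93  90  94 103 115 131 140
  140 138 137 138 128 126 142]
 [ 74  93 120 129 110  61  38  46  67  99 102  89  74  58  62  71  97 121
  128 127 140 147 142 140 140]
 [ 76  96 127 130 106  60  39  50  82 116 119 106  78  49  43  53  74 102
  106 114 127 126 123 124 129]
 [ 75 103 132 133 114  68  45  48  71 102 118 108  71  47  42  56  85 112
  115 118 119 118 115 106 113]
 [ 83 106 133 137 120  77  51  48  51  71  86  76  54  49  54  76 110 131
  135 133 130 132 127 117 118]
 [ 85 112 131 135 126  99  72  49  46  50  53  51  49  53  69 101 128 139
  135 136 138 135 136 132 131]
 [ 90 120 136 135 133 124  96  64  52  50  50  52 
[... 721 characters left out ...]
20 119 110 108 111 108 122 139 142 138
  143 149 157 161 158 156 156]
 [ 80 105 136 145 146 143 140 141 141 134 125 124 121 111 106 114 113 114
  123 140 143 142 140 151 152]
 [ 87 110 139 145 145 145 145 144 147 143 144 143 133 115 107 107 106 105
  109 112 116 116 121 141 151]
 [ 87 115 141 145 144 144 143 143 145 144 145 143 132 106  99 101 101 104
  107 110 107 107 112 124 135]
 [ 92 124 143 146 144 145 144 144 145 142 145 141 126  87  75  74  81  90
   97 101 103 101 100 106 111]
 [ 98 129 144 145 146 142 145 146 147 145 147 145 121  75  41  44  54  61
   69  76  78  77  81  88  99]
 [ 98 120 130 134 139 140 144 145 144 145 145 143 130  87  56  49  45  38
   39  42  46  50  61  85 108]]
```

The washer has left its old spot and is moving with the foot. I continue.

>>> jog_arm(
  motion=[
    [0,-3,0,0,0],
    [0,-5,0,0,0],
    [0,-6,0,0,0],
    [0,-5,0,0,0],
    [0,-3,0,0,0],
  ],
)

```text
clock: 9.45
tool_pos: [0.5093, -0.0085, 0.051]
tcp_rot: [[-0.988, 0.156, 0.0], [0.156, 0.988, 0.0], [-0.0, 0.0, -1.0]]
wrist_force: [0.6, 3.4, 5.5]
opening: 0.0233
gripper_force: 60.7
```

```bash
python3 sh.py
```

```text
foot in shelf: inward 35.3 side -19.8 z 17.2 | to washer in tool [ 0.7 45.9]
pos [ 0.5093 -0.0085  0.051 ] ang 81.0 tilt [0.0003 0.0004] shift [0. 0. 0.] F [0.59 3.43 5.5 ] T [ 1.637 -0.269  0.029] op 0.023265531077249435 gf 60.73479115962982 t 9.45
```

>>> jog_arm(
  motion=[
    [0,-3,0,0,0],
    [0,-5,0,0,0],
    [0,-6,0,0,0],
    [0,-5,0,0,0],
    [0,-3,0,0,0],
  ],
)

```text
clock: 9.87
tool_pos: [0.5058, -0.0303, 0.0511]
tcp_rot: [[-0.988, 0.157, 0.0], [0.157, 0.988, 0.001], [-0.0, 0.001, -1.0]]
wrist_force: [0.2, 4.2, 5.9]
opening: 0.0237
gripper_force: 60.8
```

```bash
python3 sh.py
```

```text
foot in shelf: inward 13.3 side -19.7 z 17.3 | to washer in tool [ 0.7 67.9]
pos [ 0.5058 -0.0303  0.0511] ang 80.99 tilt [0.0001 0.0006] shift [0. 0. 0.] F [0.17 4.2  5.88] T [ 1.737 -0.236 -0.009] op 0.023731701279234813 gf 60.78771114349365 t 9.8667
```

The force has risen to about 7–8 N because the tray climbs slightly. I ease off and follow the climb.

>>> jog_arm(
  motion=[
    [0,0,-0.6,0,0],
    [0,-3,0,0,0],
    [0,-5,-0.1,0,0],
    [0,-6,-0.1,0,0],
    [0,-5,-0.1,0,0],
    [0,-3,0,0,0],
  ],
)

```text
clock: 10.37
tool_pos: [0.502, -0.0522, 0.0516]
tcp_rot: [[-0.988, 0.156, -0.001], [0.156, 0.988, -0.0], [0.001, -0.0, -1.0]]
wrist_force: [0.5, 3.2, 3.5]
opening: 0.0233
gripper_force: 60.6
```

```bash
python3 sh.py
```

```text
foot in shelf: inward -8.9 side -20.1 z 17.8 | to washer in tool [ 0.2 90.2]
pos [ 0.502  -0.0522  0.0516] ang 81.02 tilt [-0.0006 -0.0002] shift [0. 0. 0.] F [0.46 3.19 3.51] T [ 1.352 -0.19   0.003] op 0.02325813538050282 gf 60.58635592460632 t 10.3667
```

>>> jog_arm(
  motion=[
    [0,-3,0,0,0],
    [0,-5,-0.1,0,0],
    [0,-6,-0.1,0,0],
    [0,-6,-0.1,0,0],
    [0,-5,-0.1,0,0],
    [0,-4,0,0,0],
    [0,-2,0,0,0],
    [0,0,0,0,0],
  ],
)

```text
clock: 11.03
tool_pos: [0.4973, -0.0829, 0.052]
tcp_rot: [[-0.988, 0.156, -0.001], [0.156, 0.988, -0.001], [0.0, -0.001, -1.0]]
wrist_force: [-0.3, -0.6, 3.1]
opening: 0.0234
gripper_force: 60.2
```

```bash
python3 sh.py
```

```text
foot in shelf: inward -40.0 side -19.9 z 18.2 | to washer in tool [  0.3 121.2]
pos [ 0.4973 -0.0829  0.052 ] ang 81.02 tilt [-0.0006 -0.001 ] shift [0. 0. 0.] F [-0.26 -0.6   3.09] T [0.548 0.    0.031] op 0.023439144951901966 gf 60.24653613567352 t 11.0333
```

>>> jog_arm(
  motion=[
    [0,0,-1,0,0],
    [0,0,-1,0,0],
    [0,0,-3,0,0],
    [0,0,-8,0,0],
    [0,0,-15,0,0],
    [0,0,-15,0,0],
    [0,0,0,0,0],
    [0,0,0,0,0],
  ],
)

```text
clock: 11.7
tool_pos: [0.4984, -0.0823, 0.0962]
tcp_rot: [[-0.988, 0.156, 0.002], [0.156, 0.988, -0.001], [-0.003, -0.001, -1.0]]
wrist_force: [0.2, -0.0, -2.1]
opening: 0.0232
gripper_force: 59.8
```

```bash
python3 sh.py
```

```text
foot in shelf: inward -39.2 side -19.0 z 62.4 | to washer in tool [  1.1 120.4]
pos [ 0.4984 -0.0823  0.0962] ang 81.05 tilt [ 0.0024 -0.0011] shift [0. 0. 0.] F [ 0.2  -0.03 -2.11] T [-0.091  0.058  0.066] op 0.023220462001738152 gf 59.811607003211975 t 11.7
```

The foot is off the washer. I retract over the bench.

>>> jog_arm(
  motion=[
    [0,-15,0,0,0],
    [0,-30,0,0,0],
    [0,-35,0,0,0],
    [0,-35,0,0,0],
    [0,-35,0,0,0],
    [0,-30,0,0,0],
    [0,-20,0,0,0],
    [0,-8,0,0,0],
  ],
)

```text
clock: 12.37
tool_pos: [0.464, -0.2898, 0.094]
tcp_rot: [[-0.987, 0.158, -0.001], [0.158, 0.987, 0.0], [0.001, -0.0, -1.0]]
wrist_force: [0.1, -0.3, -2.1]
opening: 0.0232
gripper_force: 59.8
```

>>> jog_arm(
  motion=[
    [0,0,15,0,0],
    [0,0,20,0,0],
    [0,0,12,0,0],
    [0,0,6,0,0],
    [0,0,3,0,0],
    [0,0,0,0,0],
    [0,0,0,0,0],
  ],
)

```text
clock: 12.95
tool_pos: [0.4656, -0.2875, 0.0396]
tcp_rot: [[-0.988, 0.155, 0.001], [0.155, 0.988, -0.0], [-0.001, -0.0, -1.0]]
wrist_force: [-0.4, -0.3, -1.1]
opening: 0.0234
gripper_force: 59.7
```

```bash
python3 sh.py; python3 -c "
from h import *
s=snapshot('top');c=s['color']
np.save('top3.npy',s,allow_pickle=True)
cv2.imwrite('pics/out.png',cv2.resize(c[145:265,120:280],None,fx=5,fy=5,interpolation=cv2.INTER_CUBIC))"
```

```text
foot in shelf: inward -247.0 side -18.7 z 5.8 | to washer in tool [  0.6 328.2]
pos [ 0.4656 -0.2875  0.0396] ang 81.06 tilt [ 0.0006 -0.0004] shift [0. 0. 0.] F [-0.45 -0.34 -1.07] T [-0.101  0.022 -0.027] op 0.023359558432260032 gf 59.72476065158844 t 12.95
```

View pics/out.png

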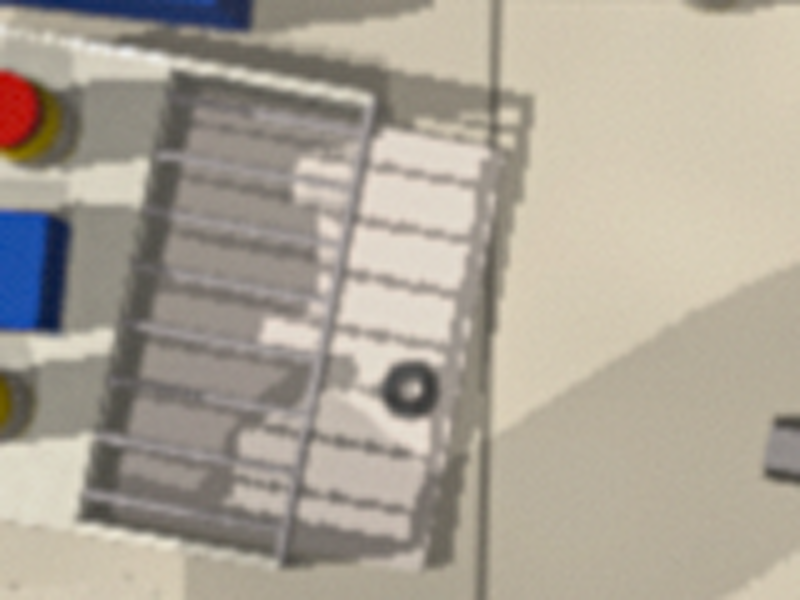

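The washer lies flat on the apron at (412,388), clear of the front rail (x about 318 there) and inside the apron edge (about 455). Next I lay the probe down.

>>> jog_arm(
  motion=[
    [0,0,2.5,0,0],
    [0,0,1.5,0,0],
    [0,0,1,0,0],
    [0,0,0,0,0],
    [0,0,0,0,0],
  ],
)

```text
clock: 13.42
tool_pos: [0.4653, -0.2877, 0.0344]
tcp_rot: [[-0.988, 0.156, 0.0], [0.156, 0.988, -0.0], [-0.001, -0.0, -1.0]]
wrist_force: [-0.3, 0.2, -1.3]
opening: 0.0234
gripper_force: 60.0
```

```bash
python3 sh.py
```

```text
foot in shelf: inward -247.3 side -18.9 z 0.6 | to washer in tool [  0.7 328.5]
pos [ 0.4653 -0.2877  0.0344] ang 81.03 tilt [ 0.0005 -0.0003] shift [0. 0. 0.] F [-0.28  0.17 -1.26] T [-0.131  0.018 -0.019] op 0.023362954678648587 gf 59.980464577674866 t 13.4167
```

>>> jog_arm(
  motion=[
    [0,0,0.8,0,0],
    [0,0,0,0,0],
    [0,0,0,0,0],
  ],
)

```text
clock: 13.67
tool_pos: [0.4654, -0.2877, 0.0344]
tcp_rot: [[-0.988, 0.156, 0.0], [0.156, 0.988, -0.0], [-0.0, -0.0, -1.0]]
wrist_force: [-2.4, 2.5, 5.8]
opening: 0.0237
gripper_force: 60.8
```

```bash
python3 sh.py
```

```text
foot in shelf: inward -247.2 side -18.8 z 0.6 | to washer in tool [  0.7 328.5]
pos [ 0.4654 -0.2877  0.0344] ang 81.03 tilt [ 0.0002 -0.0001] shift [0. 0. 0.] F [-2.39  2.47  5.83] T [0.218 0.423 0.005] op 0.023723527740549265 gf 60.810813903808594 t 13.6667
```

The probe is on the bench, at the same height as when I grasped it. I release and rise.

>>> jog_arm(
  motion=[
    [0,0,-0.5,0,0.2],
    [0,0,0,0,0.5],
    [0,0,0,0,0.8],
    [0,0,0,0,1],
    [0,0,0,0,1],
    [0,0,0,0,1],
    [0,0,0,0,1],
    [0,0,0,0,1],
  ],
)

```text
clock: 14.33
tool_pos: [0.4651, -0.2875, 0.0338]
tcp_rot: [[-0.988, 0.156, -0.0], [0.156, 0.988, -0.0], [0.0, -0.0, -1.0]]
wrist_force: [-0.9, -0.2, -0.6]
opening: 0.0855
gripper_force: 0.0
```

>>> jog_arm(
  motion=[
    [0,0,-8,0,1],
    [0,0,-20,0,1],
    [0,0,-30,0,1],
    [0,0,-35,0,1],
    [0,0,-35,0,1],
    [0,0,-35,0,1],
    [0,0,-20,0,1],
    [0,0,0,0,1],
  ],
)

```text
clock: 15.0
tool_pos: [0.4678, -0.2894, 0.2246]
tcp_rot: [[-0.988, 0.156, 0.01], [0.156, 0.988, -0.007], [-0.011, -0.006, -1.0]]
wrist_force: [0.8, -0.3, 0.6]
opening: 0.0855
gripper_force: 0.0
```

>>> jog_arm(
  motion=[
    [0,-30,0,0,1],
    [0,-40,0,0,1],
    [0,-40,0,0,1],
    [0,-40,0,0,1],
    [0,-20,0,0,1],
    [0,0,0,0,1],
    [0,0,0,0,1],
    [0,0,0,0,1],
  ],
)

```text
clock: 15.67
tool_pos: [0.4385, -0.4546, 0.2162]
tcp_rot: [[-0.988, 0.156, -0.001], [0.156, 0.988, 0.001], [0.001, 0.001, -1.0]]
wrist_force: [-0.7, 0.3, 0.3]
opening: 0.0852
gripper_force: 0.0
```

```bash
python3 -c "
from h import *
from to import go
go(.4,-.4)
s=snapshot('top');cv2.imwrite('pics/end.png',cv2.resize(s['color'],(800,600),interpolation=cv2.INTER_CUBIC))
q=px(s,202,222)
print(px(s,205,222))"
```

```text
pos [ 0.4385 -0.4546  0.2162] ang 81.04 tilt [-0.0007  0.0015] shift [46.6 47.9  0.1] F [-0.68  0.28  0.34] T [ 0.011 -0.036 -0.028] op 0.08523997279519631 gf 0.0 t 15.6667
[0.52322999 0.07550631 0.0214014 ]
```

View pics/end.png

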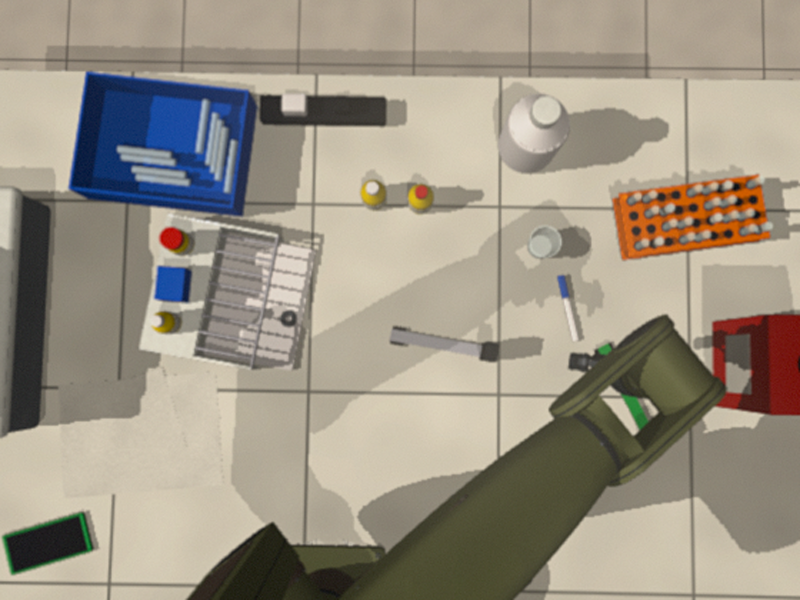

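The probe lies level on the bench with its handle at (488,351) and its foot at (398,336). The washer is on the apron at (289,318), in the open. Everything else is unmoved, and the gripper is clear of everything.

```bash
python3 -c "
from plant import sign_off
print(sign_off())"
```

```text
the job is handed in; nothing more can be done
None
```

The washer lies flat on the apron in front of the shelf, the probe is level on the bench and released, nothing else has visibly moved, and the job is handed in; pressing peaked at about 8 N and it took about 16 s.

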